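# Load the calibration carrier and present it to the inspection camera

### The arm

A 6-joint arm with a two-finger parallel gripper is mounted at the origin on a cart in front of the work surface, level with it; the furniture and walls round the work are solid. World frame = base frame: x ahead of the robot, y to its left, z up, the work surface at z = 0. Lengths are in mm, angles in degrees, forces in N, time in s.
With the tool pointing down it reaches from about 350 to 850 mm from the base axis. Payload 8.1 kg.
Tool frame: the origin (TCP) lies midway between the tips of the shut fingers; the grasp point (between the pads) lies 19 mm behind it (r.tcp_to_grasp is the distance from the TCP to the grasp point, in mm); z points along the fingers, y is the direction in which the jaws open and shut (so a half turn about z gives the same grasp; the last joint's range is limited). The gripper opens to 85 mm and grips with 20 to 120 N. Pads are 22 mm wide; open, the fingers measure 114 mm over their backs; the gripper's body (76 mm by 85 mm) begins 54 mm behind the grasp point. The pads swing forward as they close: fully open they stand 13 mm farther back than shut.
Start: joints at [-71.585, 7.471, 85.268, -0, 87.261, -4.893], TCP at [237.423, -551.031, 231.292] pointing down, gripper open.
Joint ranges: [-169.43, 169.43], [-51.17, 129.36], [1.28, 143.12], [-76.62, 256.62], [0, 156.53], [-152.29, 152.29]. Speed limits (degrees/s): [136.94, 136.94, 159.86, 180, 180, 180].

### API

Orientations are given as [roll, pitch, yaw] about the fixed x, y, z axes, in that order (R = Rz(yaw) Ry(pitch) Rx(roll)).
In Python, from bench import r gives the robot as it stands.
- The arm moves only by the tool jog_arm, never from a script. Its argument "targets" is a list of rows, each a list of 7 numbers: the shift along the tool's x, y, z in m, then the turn, a rotation vector about the tool's x, y, z in rad, then the closure, from 0 (fully open) to 1 (shut). In form: [[dx, dy, dz, wx, wy, wz, claw], ...]. A call has 1 to 5 rows; each row is the pose to reach, as a shift and turn from the pose commanded when the call began, along the tool's axes at that moment; what a row does not reach only later rows make up. A row lasts 1/12 s, in which the tool goes at most 41.7 mm and 7.16 degrees, less where a joint would pass 70% of its speed; a pose out of reach is approached as far as the arm can. A call with a gripper value outside its range is refused whole. The fingers move at their own pace and stop on an object; "newtons" is the grip in N (left out, the last holds). Time passes only in rows, so rows that repeat a pose let the fingers close. It gives the time, the measured TCP pose, the force and the opening at its end, in the units of the state.
- r.sense(): the state, without advancing time (a new reading comes with each control period).
- r.snapshot(name): name is "side" or "top"; returns a dict with "pixels" (420x560x3 uint8, red, green, blue), "fx", "fy", "cx", "cy" (pixels), "dist" ([k1, k2, p1, p2, k3] as OpenCV has them; the pictures are not rectified), "origin" and "attitude" of the camera in the world. Camera axes: x right, y down, z forward; pixel columns grow to the right and rows downward; lengths in mm; the calibration is good to about 2 mm. A picture is of the moment at which its call begins. There is no depth.
- r.hand_in(): hands the job in, once; it reports no verdict.
The state is a dict: "time": time; "joint_pos": joint angles; "qd": joint speeds; "joint_efforts": joint torques, N m; "tool_pos": TCP position; "tcp_rot": TCP orientation; "ft_force": force on the tool from outside, world axes, zero at the start; "wrist_torque": the same for the moment, N m; "finger_gap": finger opening in mm.
Only numpy, scipy, OpenCV 4.12 (cv2) and the standard library are available. Lean on these libraries where they do the work, as an engineer would, in place of code of your own. Each camera call takes 0.05 s, during which the arm holds its last target.

### The job

Pick the small white calibration disc with the black rings off the mat and lay it flat in the empty round pocket of the blue carrier tray, and let go of it. Then lift the tray by its black upright grip, keeping it level so that the loose steel ball stays in its pocket, and bring it over the round window of the grey upward-looking camera box. Finish while still holding the tray there in the gripper, still and level, centred over the window with its underside about 8 cm above it, and leave the other things on the bench where they are.

Things in the scene. Friction and masses are not known exactly. Their poses are not given: they have to be found in the camera images.
- carrier: Blue tray with clear floor, loose on the bench, 70 (x) x 180 (y) x 6.5 mm, 0.2 kg; origin at the centre of its underside, z up; its y axis within 25 degrees of world y. Black upright grip in its middle: 12 mm thick (x), 32 mm long (y), top 47 mm above the underside. Pockets 3.5 mm deep at y = +62 mm (34 mm wide, holds the loose ball) and y = -62 mm (44 mm wide, empty, for the disc)
- carrier_grip (a point): Point on the middle line of the tray's black grip, 30 mm above the tray's underside, 17 mm below the grip's top; axes as the tray's. Pinch across tray x
- ball_pocket (a point): Where the ball's centre is when it lies in the middle of its pocket: on the pocket's axis, 13 mm above the tray's underside; axes as the tray's
- disc_pocket (a point): Centre of the floor of the empty 44 mm pocket, 3 mm above the tray's underside and 3.5 mm below the pocket's edge; axes as the tray's
- ball_center (a point): Centre of the steel ball, 20 mm in diameter, 33 g, which rolls freely in its pocket; the pocket's edge is 3.5 mm high
- disc_center (a point): Centre (half-way up) of the white calibration disc with black rings, 36 mm in diameter, 6 mm thick, 30 g, lying flat and loose on the bench
- window (a point): Centre of the round window on top of the fixed grey camera box (100 x 100 mm, 40 mm high over all, so the window is 40 mm above the bench); z up
- cleaner_cassette: Bystander: white cleaner cassette, 64 x 118 x 37 mm, loose; origin at the centre of its underside
- attenuator: Bystander: black block with white dial, 24 x 68 x 29 mm, loose; origin at the centre of its underside
- sfp_module_3: Bystander: small metal plug-in module, 69 x 14 x 11 mm, loose; origin under its middle
- module_fixture: Bystander: fixed test fixture, 118 x 150 mm, its red lever folded flat away from the robot, up to 85 mm high: lift the tray clear of it; origin at the centre of its underside

How it is judged:
By the outcome, as a careful person would: the job done as asked, in the order asked, and still so for the second after the job is handed in, while the arm keeps its last pose, push and grip.
It also fails if it takes over 72 s, if anything falls off the work surface, if the arm or the gripper's body presses on something with over 40 N, if the wrist force passes 120 N, or if a joint passes its speed limit or range.

## Working session

There is one attempt and no reset: what is moved stays moved. The work goes in short steps, Python scripts to look and compute and a tool call to move; the robot and the scene stay as the last step left them, time stands still between calls to the robot, and variables do not carry over. Pictures are saved under pics/ and viewed, and the job is handed in when it is done.

Besides the shell and the picture viewer there is one more tool, called in YAML: its name, and indented under it one key for each argument. jog_arm: Moves the arm, as the interface text tells. Its arguments: {"type":"object","properties":{"targets":{"type":"array","items":{"type":"array","items":{"type":"number"}}},"newtons":{"type":"number"}},"required":["targets"]}

```bash
mkdir -p pics; ls
python3 - <<'E'
from bench import r
import cv2
print(r.sense(), r.tcp_to_grasp)
for n in("top","side"):
    s=r.snapshot(n); cv2.imwrite(f"pics/{n}0.png",s["pixels"][:,:,::-1])
    print({k:v for k,v in s.items() if k!="pixels"})
E
```

```text
pics
{'time': 0.0, 'joint_pos': array([-7.15848371e+01,  7.51676574e+00,  8.53297689e+01,  6.14627500e-04,
        8.72609212e+01, -4.89317477e+00]), 'qd': array([ 0.01530571, -0.10142629,  0.01656702, -0.08966052,  0.06109467,
        0.04264806]), 'joint_efforts': array([-4.23030560e-04, -5.69397461e+01, -5.00561428e+01, -4.51461146e-04,
        1.49237219e-02,  2.33765485e-05]), 'tool_pos': array([ 237.25582739, -550.49873859,  230.22245431]), 'tcp_rot': array([-1.79892988e+02, -9.77741718e-03,  2.33082986e+01]), 'ft_force': array([-0.19406714,  0.74502589,  0.56428455]), 'wrist_torque': array([ 0.00620284,  0.01972941, -0.05527592]), 'finger_gap': 85.27515210027505} 18.700000000000003
{'fx': 504.3992832717517, 'fy': 504.3992832717517, 'cx': 280.2211998722917, 'cy': 216.2953323566591, 'dist': array([-0.04842989,  0.        ,  0.        ,  0.        ,  0.        ]), 'origin': array([ 448.95579505,  -13.07254806, 1379.68778963]), 'attitude': array([-174.29236765,   -0.45718768,  -90.47752291])}
{'fx': 437.56405386801833, 'fy': 437.56405386801833, 'cx': 283.08971679355415, 'cy': 208.66053195154413, 'dist': array([-0.07289258,  0.        ,  0.        ,  0.        ,  0.        ]), 'origin': array([337.49769762, 973.41125049, 611.87537526]), 'attitude': array([-117.92602377,    0.5146366 , -166.56581606])}
```

View pics/top0.png

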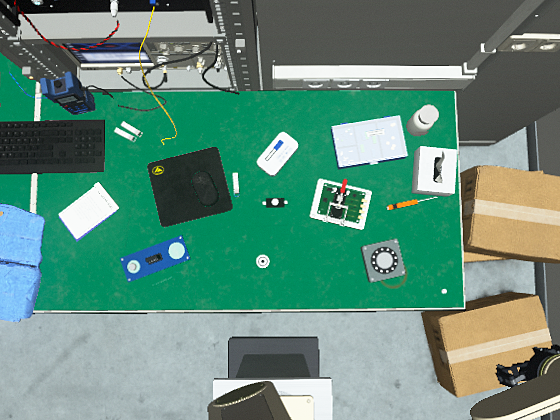

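View pics/side0.png

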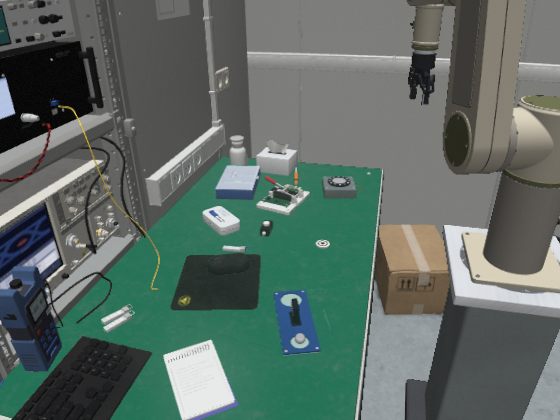

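The top view shows the disc at about (263,261), the tray at about (155,258) and the window at about (384,260). I'll enlarge these areas.

Run:
```python
import cv2,numpy as np
t=cv2.imread("pics/top0.png")
a=cv2.resize(t[228:288,112:202],None,fx=8,fy=8,interpolation=cv2.INTER_CUBIC)
cv2.imwrite("pics/c_tray.png",a)
b=cv2.resize(t[236:286,238:288],None,fx=8,fy=8,interpolation=cv2.INTER_CUBIC)
c=cv2.resize(t[235:285,360:410],None,fx=8,fy=8,interpolation=cv2.INTER_CUBIC)
cv2.imwrite("pics/c_dw.png",np.hstack([b,c]))
s=cv2.imread("pics/side0.png")
cv2.imwrite("pics/c_side.png",cv2.resize(s[280:360,260:340],None,fx=7,fy=7,interpolation=cv2.INTER_CUBIC))
```

```text
(no output)
```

View pics/c_tray.png

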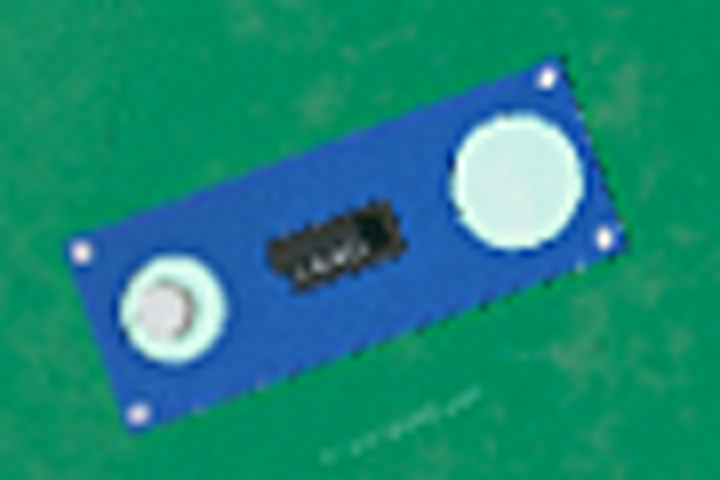

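View pics/c_dw.png

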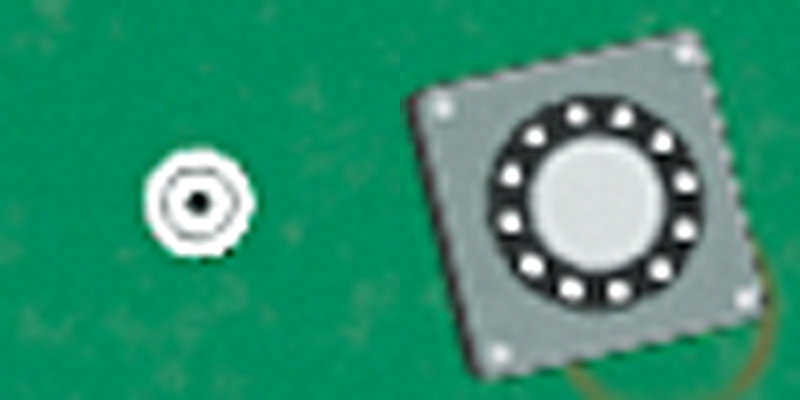

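View pics/c_side.png

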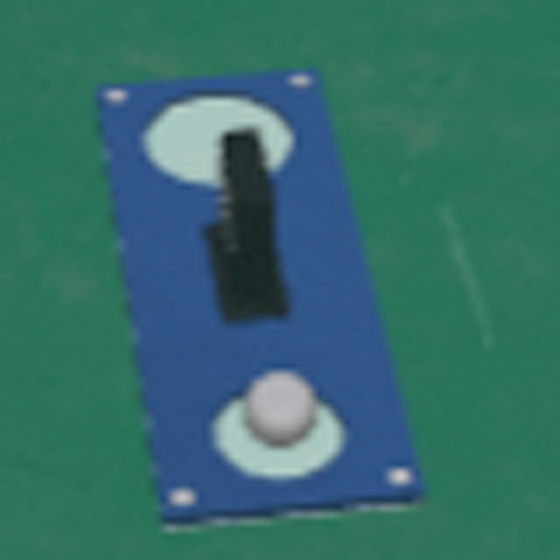

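```bash
cat > h.py <<'E'
import numpy as np,cv2
from scipy.spatial.transform import Rotation as R
from bench import r
def ray(s,px,z):
    K=np.array([[s["fx"],0,s["cx"]],[0,s["fy"],s["cy"]],[0,0,1]])
    u=cv2.undistortPoints(np.array([[px]],float),K,s["dist"])[0,0]
    d=R.from_euler("xyz",s["attitude"],degrees=True).apply([u[0],u[1],1])
    o=s["origin"]; return o+d*(z-o[2])/d[2]
def proj(s,P):
    K=np.array([[s["fx"],0,s["cx"]],[0,s["fy"],s["cy"]],[0,0,1]])
    Rw=R.from_euler("xyz",s["attitude"],degrees=True).inv()
    return cv2.projectPoints(Rw.apply(np.atleast_2d(np.array(P,float))-s["origin"]),np.zeros(3),np.zeros(3),K,s["dist"])[0][:,0]
def to(pos,yaw,tcp=None,rot=None):
    st=r.sense(); p=st["tool_pos"] if tcp is None else tcp
    e=st["tcp_rot"] if rot is None else rot
    Rt=R.from_euler("xyz",e,degrees=True)
    d=Rt.inv().apply(np.array(pos)-p)/1000
    w=(Rt.inv()*R.from_euler("xyz",[180,0,yaw],degrees=True)).as_rotvec()
    print("t",round(st["time"],2),"shift m",d.round(4),"rv",w.round(4))
E
python3 - <<'E'
from h import *
s=r.snapshot("top")
f=lambda x,y,ox,oy,k=8:((x+.5)/k-.5+ox,(y+.5)/k-.5+oy)
for n,x,y,z in[("s1",81,252,6.5),("s2",138,413,6.5),("s3",548,77,6.5),("s4",605,237,6.5),("bp",174,309,5),("dp",517,181,5),("ball",164,309,13)]:
    print(n,ray(s,f(x,y,112,228),z).round(1))
print("disc",ray(s,f(198,201,238,236),6).round(1)); print("win",ray(s,f(197,203,360,235),40).round(1))
t=s; s=r.snapshot("side")
for n,x,y,z in[("s1",182,497,6.5),("s2",400,476,6.5),("s3",116,95,6.5),("s4",301,80,6.5),("bp",279,434,5),("dp",219,140,5)]:
    print("side",n,ray(s,f(x,y,260,280,7),z).round(1))
im=s["pixels"][:,:,::-1]
cv2.imwrite("pics/c_s2.png",np.hstack([cv2.resize(im[x:x+40,y:y+40],None,fx=10,fy=10,interpolation=cv2.INTER_CUBIC) for x,y in((224,303),(167,319))]))
E
```

```text
s1 [472.4 407.1   6.5]
s2 [417.9 386.5   6.5]
s3 [530.9 248.3   6.5]
s4 [476.4 228.4   6.5]
bp [453.  375.3   5. ]
dp [495.7 258.8   5. ]
ball [453.  376.4  13. ]
disc [465.5  24.4   6. ]
win [ 464.1 -300.2   40. ]
side s1 [474.  405.6   6.5]
side s2 [419.4 385.5   6.5]
side s3 [531.9 247.8   6.5]
side s4 [477.4 227.9   6.5]
side bp [454.  376.1   5. ]
side dp [496.5 260.    5. ]
```

View pics/c_s2.png

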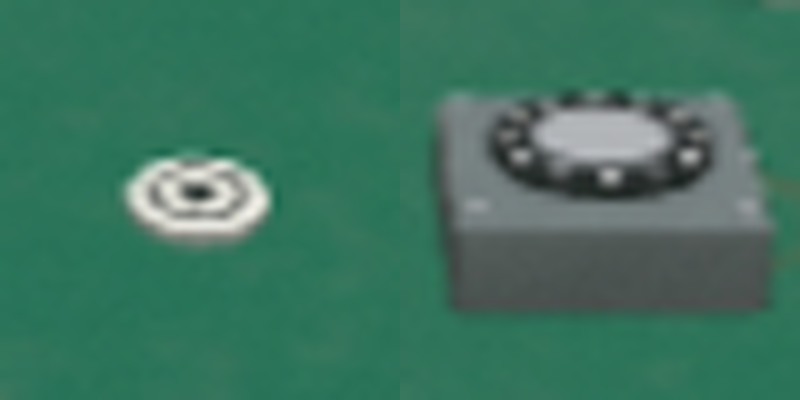

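The tray is at about (475, 317) with a yaw of 20.2°. Both cameras agree to within about 1 mm. Next are the disc and window in the side view.

Run:
```python
from h import *
s=r.snapshot("side")
f=lambda x,y,ox,oy,k=8:((x+.5)/k-.5+ox,(y+.5)/k-.5+oy)
print(ray(s,f(196,191,303,224,10),6).round(1),ray(s,f(202,134,319,167,10),40).round(1))
to([465.5,24.2,120],110.2,tcp=np.array([237.423,-551.031,231.292]),rot=[180,0,23.308])
```

```text
[466.6  23.1   6. ] [ 465.5 -302.8   40. ]
t 0.25 shift m [ 0.4371 -0.438   0.1113] rv [ 0.      0.     -1.5166]
```

jog_arm:
  targets:
    - [0.03,-0.03,0.008,0,0,-0.1,0.4]
    - [0.06,-0.06,0.016,0,0,-0.2,0.4]
    - [0.09,-0.09,0.024,0,0,-0.3,0.4]
    - [0.12,-0.12,0.032,0,0,-0.4,0.4]
    - [0.15,-0.15,0.04,0,0,-0.5,0.4]

```text
time: 0.67
tool_pos: [313.3, -359.0, 192.1]
tcp_rot: [-180.0, -0.0, 52.2]
ft_force: [0.8, -0.7, 0.2]
finger_gap: 51.2
```

Run:
```python
from h import *
to([465.8,24,120],110.2)
```

```text
t 0.67 shift m [ 0.3961 -0.1142  0.0722] rv [ 1.0000e-04 -2.0000e-04 -1.0122e+00]
```

jog_arm:
  targets:
    - [0.035,-0.01,0.007,0,0,-0.1,0.4]
    - [0.07,-0.02,0.014,0,0,-0.2,0.4]
    - [0.105,-0.03,0.02,0,0,-0.3,0.4]
    - [0.14,-0.04,0.026,0,0,-0.4,0.4]
    - [0.175,-0.05,0.032,0,0,-0.5,0.4]

```text
time: 1.08
tool_pos: [381.9, -190.5, 160.6]
tcp_rot: [180.0, 0.0, 80.9]
ft_force: [0.7, -0.0, 0.8]
finger_gap: 50.9
```

Run:
```python
from h import *
to([465.8,24,120],110.2)
```

```text
t 1.08 shift m [0.2252 0.0488 0.0405] rv [ 6.00e-04  4.00e-04 -5.12e-01]
```

jog_arm:
  targets:
    - [0.035,0.008,0.006,0,0,-0.1,0.4]
    - [0.07,0.016,0.012,0,0,-0.2,0.4]
    - [0.105,0.024,0.018,0,0,-0.3,0.4]
    - [0.14,0.032,0.025,0,0,-0.4,0.4]
    - [0.17,0.038,0.03,0,0,-0.5,0.4]

```text
time: 1.5
tool_pos: [447.2, -28.4, 130.3]
tcp_rot: [180.0, -0.0, 109.6]
ft_force: [0.7, -0.1, -0.4]
finger_gap: 51.3
```

Run:
```python
from h import *
to([465.8,24,120],110.2)
```

```text
t 1.5 shift m [0.0431 0.0351 0.0104] rv [ 0.0005 -0.0001 -0.0111]
```

jog_arm:
  targets:
    - [0.02,0.017,0.02,0,0,-0.01,0.4]
    - [0.04,0.034,0.04,0,0,-0.01,0.4]
    - [0.04,0.034,0.05,0,0,-0.01,0.4]
    - [0.04,0.034,0.05,0,0,-0.01,0.4]

```text
time: 1.83
tool_pos: [463.6, 19.6, 77.8]
tcp_rot: [-179.7, -0.1, 110.0]
ft_force: [-0.1, -0.3, -0.4]
finger_gap: 50.9
```

Run:
```python
from h import *
to([465.8,24,2.5],110.2)
for n in("top","side"):
    s=r.snapshot(n); im=s["pixels"][:,:,::-1]
    st=r.sense();p=st["tool_pos"]; x,y=proj(s,p)[0].astype(int); print(n,x,y,st["tool_pos"],st["tcp_rot"])
    cv2.imwrite(f"pics/{n}1.png",cv2.resize(im[y-30:y+30,x-30:x+30],None,fx=8,fy=8,interpolation=cv2.INTER_CUBIC))
a=cv2.imread("pics/top1.png");b=cv2.imread("pics/side1.png");cv2.imwrite("pics/ab1.png",cv2.resize(np.hstack([a,b]),(800,400)))
```

```text
t 1.83 shift m [0.0032 0.0039 0.0753] rv [-0.0046 -0.002  -0.0038]
top 263 260 [464.32253249  18.6704769   79.32935519] [-1.79812779e+02 -6.35324226e-02  1.09912438e+02]
side 323 216 [465.21866017  18.03098239  80.548868  ] [-1.79925961e+02 -9.88036276e-03  1.09846515e+02]
```

View pics/ab1.png

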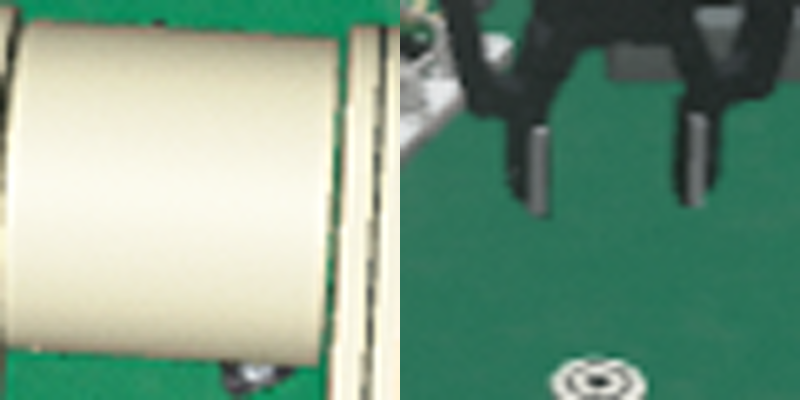

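jog_arm:
  targets:
    - [0.002,0.002,0.02,0,0,-0.005,0.4]
    - [0.004,0.002,0.04,0,0,-0.005,0.4]
    - [0.004,0.002,0.045,0,0,-0.005,0.4]
    - [0.004,0.002,0.045,0,0,-0.005,0.4]
    - [0.004,0.002,0.045,0,0,-0.005,0.4]

```text
time: 2.35
tool_pos: [466.7, 22.0, 36.8]
tcp_rot: [180.0, 0.0, 110.0]
ft_force: [0.2, -0.2, 0.0]
finger_gap: 51.1
```

Run:
```python
from h import *
P=[]
for i in range(4):
    s=r.snapshot("side"); st=r.sense();P.append(np.r_[st["tool_pos"],st["tcp_rot"]])
P=np.array(P);print(P.round(1)); p=P.mean(0)[:3]
im=s["pixels"][:,:,::-1]; print(proj(s,[p,[465.8,24,6]]))
cv2.imwrite("pics/side2.png",cv2.resize(im[195:260,285:365],None,fx=10,fy=10,interpolation=cv2.INTER_CUBIC)[:600])
```

```text
[[4.672e+02 2.210e+01 3.720e+01 1.799e+02 0.000e+00 1.101e+02]
 [4.675e+02 2.220e+01 3.740e+01 1.799e+02 1.000e-01 1.101e+02]
 [4.675e+02 2.230e+01 3.730e+01 1.799e+02 1.000e-01 1.101e+02]
 [4.674e+02 2.240e+01 3.710e+01 1.799e+02 1.000e-01 1.101e+02]]
[[322.30255241 232.05530635]
 [322.39851888 242.87704953]]
```

View pics/side2.png

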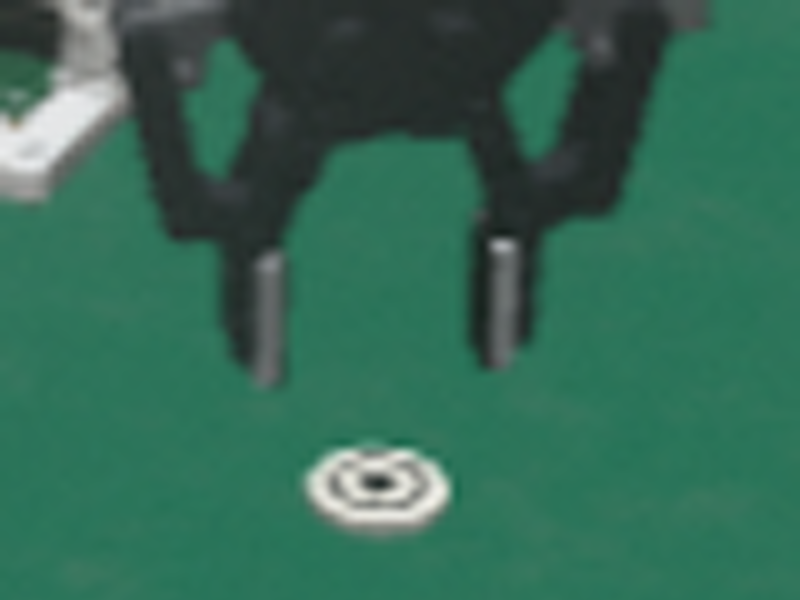

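jog_arm:
  targets:
    - [0.002,-0.001,0.015,0,0,0,0.4]
    - [0.002,-0.001,0.028,0,0,0,0.4]
    - [0.002,-0.001,0.033,0,0,0,0.4]
    - [0.002,-0.001,0.035,0,0,0,0.4]
    - [0.002,-0.001,0.035,0,0,0,0.4]

```text
time: 2.97
tool_pos: [464.5, 24.3, 0.7]
tcp_rot: [-180.0, -0.0, 110.1]
ft_force: [-0.6, 0.0, 0.3]
finger_gap: 51.2
```

Run:
```python
from h import *
P=[]
for i in range(3):
    s=r.snapshot("side"); st=r.sense();P.append(np.r_[st["tool_pos"],st["ft_force"]])
P=np.array(P);print(P.round(1))
im=s["pixels"][:,:,::-1]
cv2.imwrite("pics/side3.png",cv2.resize(im[215:260,293:353],None,fx=13,fy=13,interpolation=cv2.INTER_CUBIC)[:600])
```

```text
[[ 4.650e+02  2.430e+01  1.200e+00  2.000e-01  3.000e-01  4.000e-01]
 [ 4.653e+02  2.420e+01  1.500e+00 -4.000e-01 -8.000e-01  2.000e-01]
 [ 4.654e+02  2.420e+01  1.600e+00 -1.000e-01 -5.000e-01  2.000e-01]]
```

View pics/side3.png

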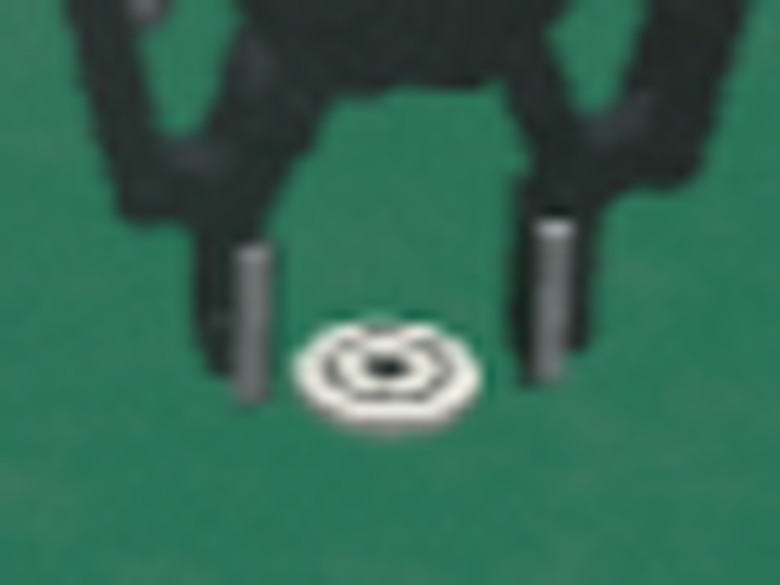

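jog_arm:
  targets:
    - [0,0,-0.0005,0,0,0,0.5]
    - [0,0,-0.001,0,0,0,0.8]
    - [0,0,-0.001,0,0,0,0.8]
    - [0,0,-0.001,0,0,0,0.8]
    - [0,0,-0.001,0,0,0,0.8]
  newtons: 40

```text
time: 3.53
tool_pos: [465.2, 24.2, 2.5]
tcp_rot: [179.9, 0.0, 110.1]
ft_force: [-1.6, -0.3, 6.7]
finger_gap: 32.8
```

jog_arm:
  targets:
    - [0,0,0,0,0,0,0.8]
    - [0,0,-0.005,0,0,0,0.8]
    - [0,0,-0.02,0,0,0,0.8]
    - [0,0,-0.04,0,0,0,0.8]
    - [0,0,-0.05,0,0,0,0.8]

```text
time: 3.95
tool_pos: [465.5, 24.2, 53.8]
tcp_rot: [179.9, 0.0, 110.1]
ft_force: [0.8, -0.2, -0.2]
finger_gap: 32.5
```

Run:
```python
from h import *
P=[]
for i in range(4):
    s=r.snapshot("side"); st=r.sense();P.append(np.r_[st["tool_pos"],st["tcp_rot"],st["finger_gap"],st["ft_force"]])
P=np.array(P);print(P.round(1))
im=s["pixels"][:,:,::-1]
cv2.imwrite("pics/side4.png",cv2.resize(im[190:245,293:353],None,fx=11,fy=11,interpolation=cv2.INTER_CUBIC)[:600])
```

```text
[[ 4.670e+02  2.420e+01  5.540e+01  1.797e+02  1.000e-01  1.101e+02
   3.240e+01  1.600e+00 -7.000e-01  1.000e+00]
 [ 4.667e+02  2.420e+01  5.410e+01  1.797e+02  1.000e-01  1.101e+02
   3.280e+01  1.100e+00 -2.000e-01  0.000e+00]
 [ 4.657e+02  2.420e+01  5.260e+01  1.799e+02  1.000e-01  1.101e+02
   3.240e+01 -2.000e-01 -5.000e-01 -1.400e+00]
 [ 4.647e+02  2.430e+01  5.150e+01  1.800e+02  0.000e+00  1.101e+02
   3.270e+01  0.000e+00 -4.000e-01 -9.000e-01]]
```

View pics/side4.png

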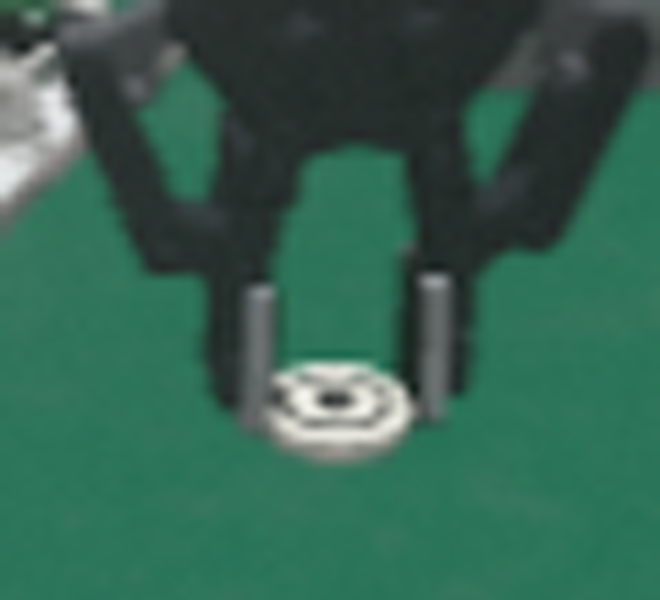

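Run:
```python
from h import *
P=[]
for i in range(3):
    s=r.snapshot("side"); st=r.sense();P.append(np.r_[st["tool_pos"],st["tcp_rot"],st["finger_gap"]])
P=np.array(P);print(P.round(1))
p=P[-1,:3]
im=s["pixels"][:,:,::-1].copy()
C=proj(s,[p+[0,0,3.5]])[0];print(C)
big=cv2.resize(im[195:245,293:353],None,fx=12,fy=12,interpolation=cv2.INTER_CUBIC)
for z,c in((3.5,(0,0,255)),(-2.5,(255,0,0))):
    th=np.linspace(0,2*np.pi,60); q=proj(s,np.c_[p[0]+18*np.cos(th),p[1]+18*np.sin(th),np.full(60,p[2]+z)])
    cv2.polylines(big,[((q-[293,195]+.5)*12-.5).astype(np.int32)],True,c,1)
cv2.imwrite("pics/side5.png",big)
```

```text
[[ 464.1   24.3   50.9 -180.    -0.   110.1   32.6]
 [ 463.7   24.4   50.6 -179.9   -0.   110.1   32.2]
 [ 463.7   24.4   50.5 -179.9   -0.   110.1   32.7]]
[323.86137737 226.94554034]
```

View pics/side5.png

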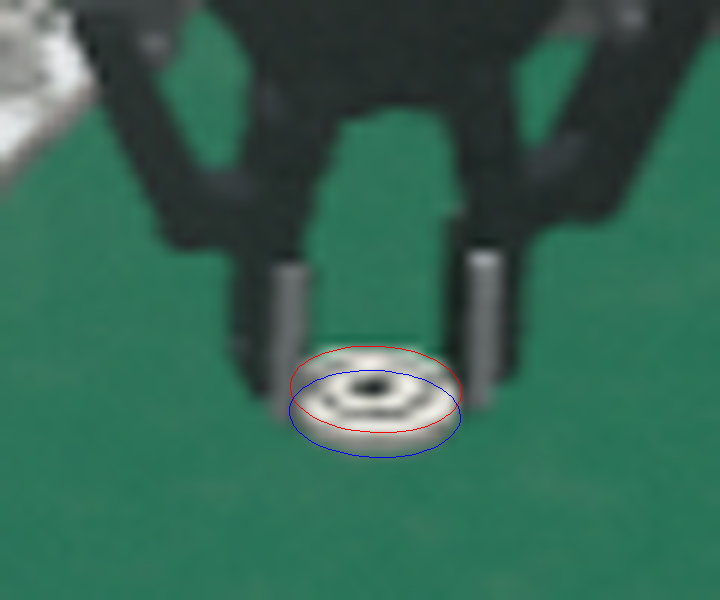

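jog_arm:
  targets:
    - [0.015,0.008,-0.01,0,0,0,0.8]
    - [0.045,0.024,-0.02,0,0,0,0.8]
    - [0.075,0.04,-0.025,0,0,0,0.8]
    - [0.105,0.056,-0.025,0,0,0,0.8]
    - [0.135,0.072,-0.025,0,0,0,0.8]

```text
time: 4.72
tool_pos: [485.7, 177.2, 76.3]
tcp_rot: [-180.0, -0.0, 110.1]
ft_force: [0.4, -0.7, -0.1]
finger_gap: 32.7
```

jog_arm:
  targets:
    - [0.03,0.016,0,0,0,0,0.8]
    - [0.055,0.029,0,0,0,0,0.8]
    - [0.07,0.036,0,0,0,0,0.8]
    - [0.074,0.038,0,0,0,0,0.8]
    - [0.074,0.038,0,0,0,0,0.8]

```text
time: 5.13
tool_pos: [495.3, 259.2, 75.5]
tcp_rot: [-179.9, 0.0, 110.2]
ft_force: [0.5, -0.7, -0.9]
finger_gap: 32.8
```

```bash
cat > look.py <<'E'
import sys
from h import *
def look(name,out,half=30,k=8,n=4,tgt=None,yaw=110.2):
    P=[]
    for i in range(n):
        s=r.snapshot(name); st=r.sense();P.append(np.r_[st["tool_pos"],st["tcp_rot"],st["finger_gap"],st["ft_force"]])
    P=np.array(P);print(P.round(1)[[0,-1]]);m=P[:,:3].mean(0)
    if tgt is not None: to(tgt,yaw,tcp=m)
    x,y=proj(s,m)[0].astype(int);print("crop origin",x-half,y-half)
    im=s["pixels"][max(y-half,0):y+half,x-half:x+half,::-1]
    cv2.imwrite(f"pics/{out}.png",cv2.resize(im,None,fx=k,fy=k,interpolation=cv2.INTER_CUBIC))
E
python3 -c "
from look import *
look('side','side6',36,8,tgt=[496.2,259,7.5])"
```

```text
[[ 4.953e+02  2.581e+02  7.560e+01 -1.799e+02  0.000e+00  1.102e+02
   3.250e+01 -3.000e-01 -7.000e-01 -2.000e-01]
 [ 4.958e+02  2.571e+02  7.620e+01 -1.799e+02  0.000e+00  1.100e+02
   3.260e+01 -4.000e-01  5.000e-01 -4.000e-01]]
t 5.33 shift m [0.0013 0.0012 0.0684] rv [-0.001   0.0003 -0.0027]
crop origin 255 235
```

View pics/side6.png

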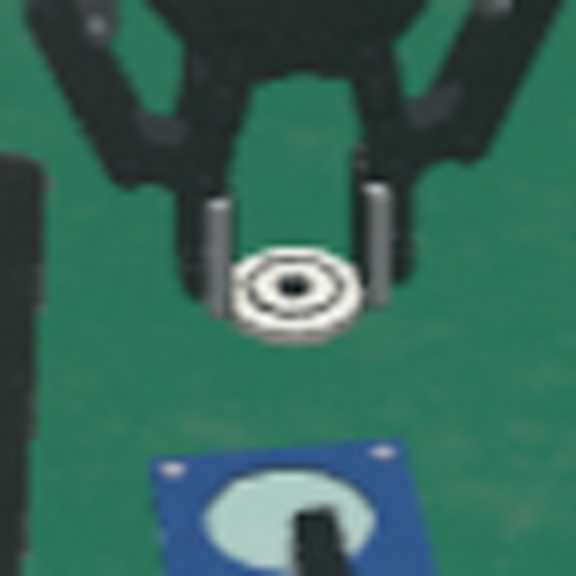

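jog_arm:
  targets:
    - [0,0,0.015,0,0,0,0.8]
    - [0.001,0.001,0.035,0,0,0,0.8]
    - [0.001,0.001,0.05,0,0,0,0.8]
    - [0.001,0.001,0.053,0,0,0,0.8]
    - [0.001,0.001,0.053,0,0,0,0.8]

```text
time: 5.75
tool_pos: [495.5, 258.2, 22.4]
tcp_rot: [-179.8, 0.0, 110.0]
ft_force: [-0.1, 1.1, -1.4]
finger_gap: 32.6
```

```bash
python3 -c "
from look import *
look('side','side7',30,10,tgt=[496.2,259,7.5])
s=r.snapshot('side');z=r.sense()['tool_pos'][2]; print(z,proj(s,[[496.2,259,z+3.5]]))
look('top','top7',30,10,n=1)
"
```

```text
[[ 4.965e+02  2.588e+02  2.370e+01 -1.799e+02  0.000e+00  1.101e+02
   3.230e+01  8.000e-01 -0.000e+00 -3.000e-01]
 [ 4.977e+02  2.598e+02  2.520e+01  1.799e+02 -0.000e+00  1.101e+02
   3.260e+01 -2.000e-01  2.000e-01 -6.000e-01]]
t 5.95 shift m [ 0.     -0.0012  0.0171] rv [ 0.0022 -0.0001 -0.002 ]
crop origin 260 262
25.139085861749983 [[291.08937108 290.53199494]]
[[ 4.976e+02  2.599e+02  2.500e+01  1.799e+02 -0.000e+00  1.101e+02
   3.240e+01  3.000e-01  2.000e-01  5.000e-01]
 [ 4.976e+02  2.599e+02  2.500e+01  1.799e+02 -0.000e+00  1.101e+02
   3.240e+01  3.000e-01  2.000e-01  5.000e-01]]
crop origin 144 219
```

View pics/side7.png

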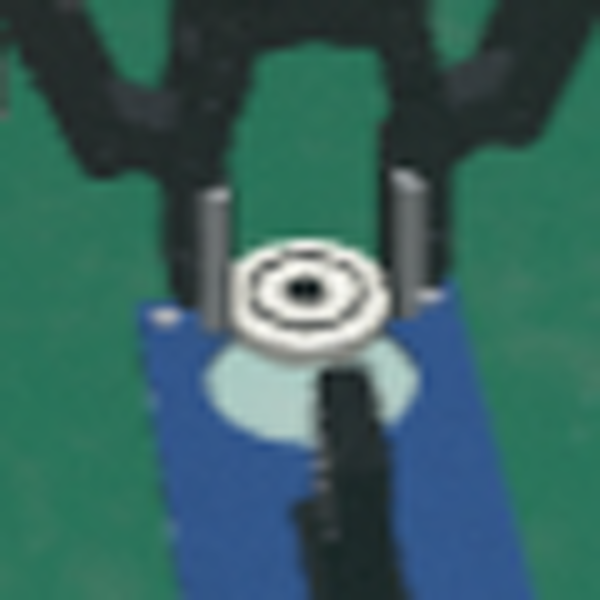

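View pics/top7.png

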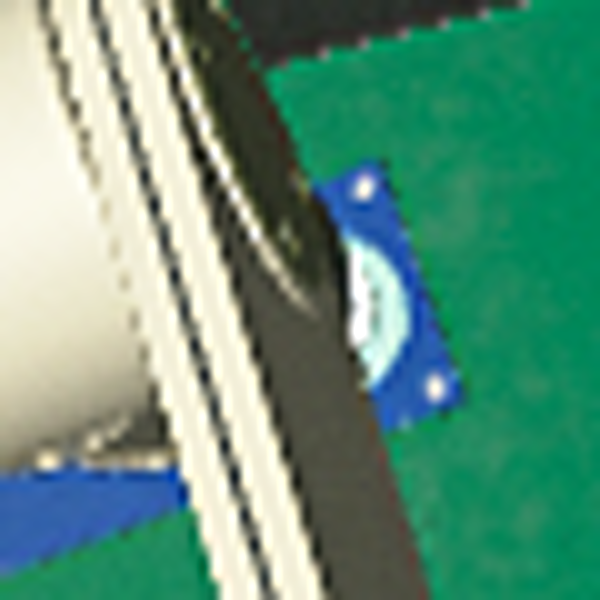

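jog_arm:
  targets:
    - [0,-0.001,0.006,0,0,0,0.8]
    - [0,-0.002,0.011,0,0,0,0.8]
    - [0,-0.002,0.014,0,0,0,0.8]
    - [0,-0.002,0.014,0,0,0,0.8]
    - [0,-0.002,0.014,0,0,0,0.8]

```text
time: 6.47
tool_pos: [494.2, 258.8, 9.1]
tcp_rot: [-179.9, -0.0, 110.1]
ft_force: [-0.5, -0.6, -0.3]
finger_gap: 32.5
```

```bash
python3 -c "
from look import *
look('side','side8',30,10,tgt=[496.2,259,7.5])
s=r.snapshot('side');z=r.sense()['tool_pos'][2]; print(z,proj(s,[[496.2,259,z+3.5]]))
look('top','top8',30,10,n=1)
"
```

```text
[[ 4.946e+02  2.589e+02  9.400e+00 -1.800e+02 -0.000e+00  1.101e+02
   3.250e+01 -1.000e+00 -1.100e+00 -5.000e-01]
 [ 4.950e+02  2.591e+02  9.900e+00  1.800e+02 -0.000e+00  1.101e+02
   3.210e+01  4.000e-01  1.100e+00  4.000e-01]]
t 6.67 shift m [-0.0005  0.0013  0.0022] rv [ 0.0003 -0.     -0.0016]
crop origin 261 267
9.92425889664492 [[291.08925622 296.20059222]]
[[ 4.950e+02  2.590e+02  9.900e+00  1.800e+02 -0.000e+00  1.101e+02
   3.290e+01 -3.000e-01  1.200e+00 -6.000e-01]
 [ 4.950e+02  2.590e+02  9.900e+00  1.800e+02 -0.000e+00  1.101e+02
   3.290e+01 -3.000e-01  1.200e+00 -6.000e-01]]
crop origin 145 220
```

View pics/side8.png

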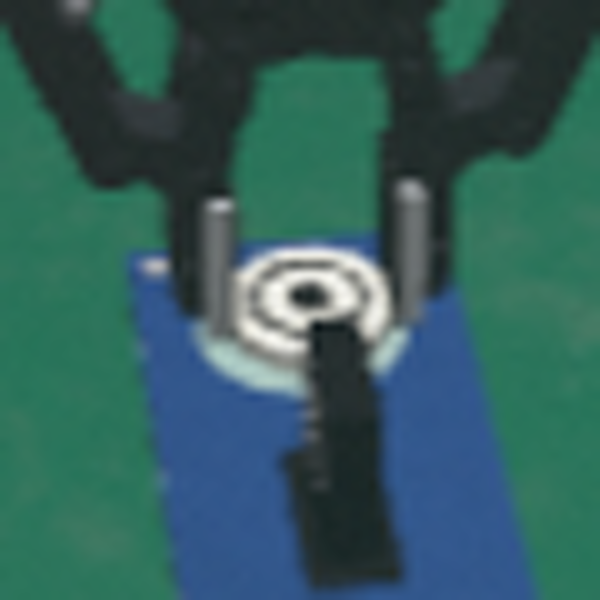

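View pics/top8.png

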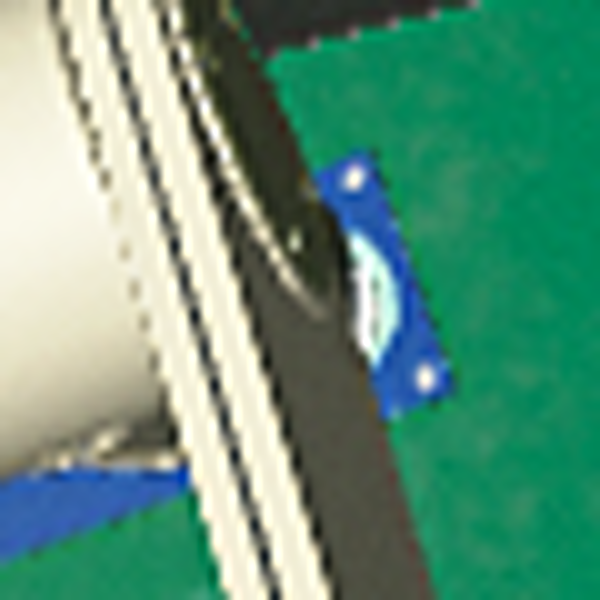

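jog_arm:
  targets:
    - [0,0.001,0.001,0,0,0,0.8]
    - [0,0.001,0.0025,0,0,0,0.8]
    - [0,0.001,0.0025,0,0,0,0.8]
    - [0,0.001,0.0025,0,0,0,0.8]

```text
time: 7.1
tool_pos: [495.6, 259.3, 7.0]
tcp_rot: [-180.0, 0.0, 110.1]
ft_force: [-0.0, 0.5, 0.1]
finger_gap: 32.6
```

```bash
python3 -c "
from look import *
look('side','side9',30,10,tgt=[496.2,259,7.5])
"
```

```text
[[ 4.956e+02  2.593e+02  7.100e+00 -1.800e+02 -0.000e+00  1.101e+02
   3.240e+01  8.000e-01  0.000e+00  1.000e-01]
 [ 4.957e+02  2.593e+02  7.200e+00  1.800e+02  0.000e+00  1.101e+02
   3.270e+01 -1.000e-01 -5.000e-01 -6.000e-01]]
t 7.3 shift m [-0.0005  0.0004 -0.0003] rv [ 0.      0.     -0.0015]
crop origin 261 268
```

View pics/side9.png

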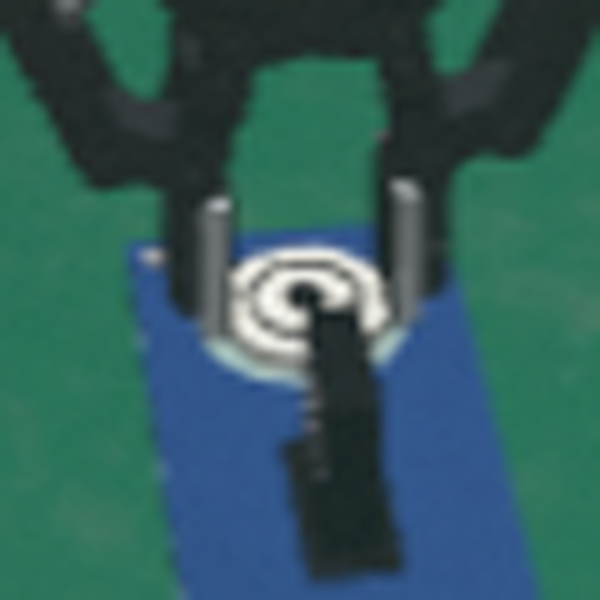

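jog_arm:
  targets:
    - [0,0,0,0,0,0,0.45]
    - [0,0,0,0,0,0,0.4]
    - [0,0,0,0,0,0,0.4]
    - [0,0,0,0,0,0,0.4]
    - [0,0,-0.005,0,0,0,0.4]

```text
time: 7.72
tool_pos: [494.9, 259.0, 11.4]
tcp_rot: [-179.9, 0.0, 110.1]
ft_force: [-0.4, -0.0, -0.5]
finger_gap: 51.4
```

jog_arm:
  targets:
    - [0,0,-0.02,0,0,0,0.4]
    - [0,0,-0.05,0,0,0,0.4]
    - [0,0,-0.075,0,0,0,0.4]
    - [0,0,-0.075,0,0,0,0.4]

```text
time: 8.05
tool_pos: [499.4, 260.9, 93.9]
tcp_rot: [179.5, -0.0, 110.1]
ft_force: [0.6, 0.8, 1.1]
finger_gap: 51.1
```

```bash
python3 -c "
from look import *
look('side','side10',40,8,tgt=[475,317.2,80])
s=r.snapshot('top');cv2.imwrite('pics/top10.png',cv2.resize(s['pixels'][210:290,110:205,::-1],None,fx=7,fy=7,interpolation=cv2.INTER_CUBIC))
"
```

```text
[[ 4.985e+02  2.605e+02  9.150e+01  1.796e+02 -0.000e+00  1.101e+02
   5.090e+01  4.000e-01  2.000e-01 -2.000e-01]
 [ 4.951e+02  2.591e+02  8.640e+01 -1.799e+02  0.000e+00  1.101e+02
   5.140e+01 -1.000e-01 -0.000e+00 -9.000e-01]]
t 8.25 shift m [ 0.0614 -0.0005  0.0087] rv [-0.0012  0.     -0.0016]
crop origin 250 227
```

View pics/side10.png

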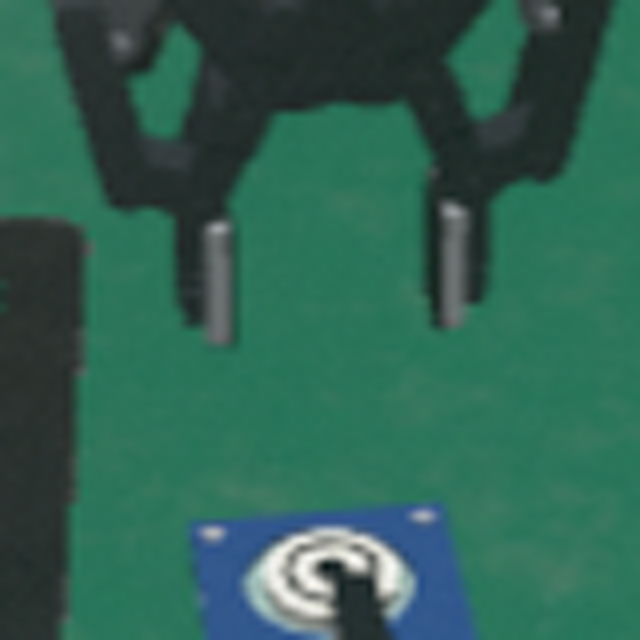

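View pics/top10.png

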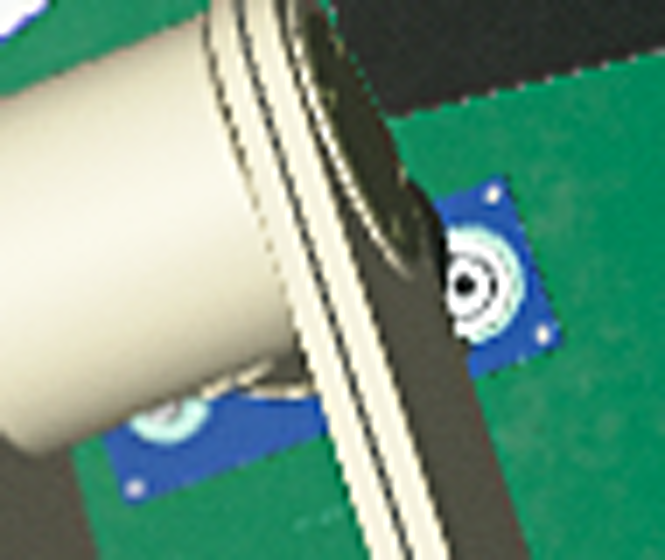

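jog_arm:
  targets:
    - [0.02,0,0,0,0,0,0.4]
    - [0.045,0,0,0,0,0,0.4]
    - [0.06,0,0.005,0,0,0,0.4]
    - [0.0615,0,0.01,0,0,0,0.4]
    - [0.0615,0,0.01,0,0,0,0.4]

```text
time: 8.72
tool_pos: [472.6, 316.8, 74.5]
tcp_rot: [-179.8, 0.0, 110.2]
ft_force: [-0.5, -0.2, -1.0]
finger_gap: 51.6
```

```bash
python3 -c "
from look import *
look('side','side11',36,8,tgt=[475,317.2,12])
s=r.snapshot('side');z=r.sense()['tool_pos'][2]; print(z,proj(s,[[475,317.2,z],[475,317.2,47]]))
"
```

```text
[[ 4.732e+02  3.163e+02  7.520e+01 -1.798e+02  1.000e-01  1.102e+02
   5.140e+01 -7.000e-01 -7.000e-01  8.000e-01]
 [ 4.747e+02  3.162e+02  7.680e+01 -1.800e+02  0.000e+00  1.101e+02
   5.100e+01 -0.000e+00  4.000e-01 -2.000e-01]]
t 8.92 shift m [0.0007 0.0013 0.0641] rv [-0.0008  0.0004 -0.0023]
crop origin 259 254
77.14191659530798 [[295.27229285 290.72206995]
 [295.19945867 302.85929297]]
```

View pics/side11.png

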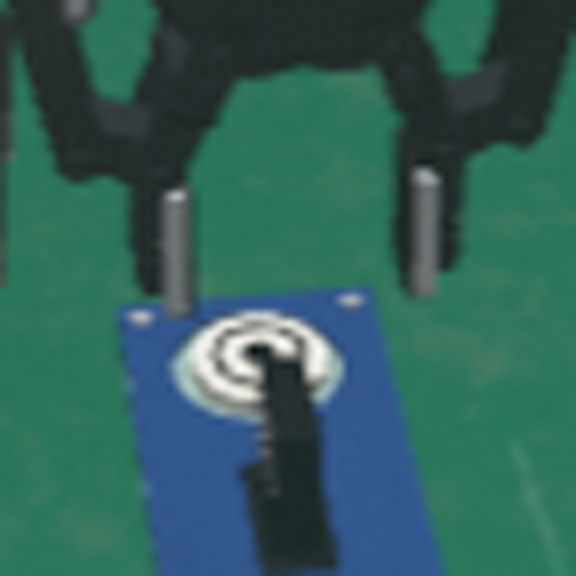

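jog_arm:
  targets:
    - [0,0,0.015,0,0,0,0.4]
    - [0,0,0.035,0,0,0,0.4]
    - [0,0,0.05,0,0,0,0.4]
    - [0,0,0.059,0,0,0,0.4]
    - [0,0,0.059,0,0,0,0.4]

```text
time: 9.38
tool_pos: [473.2, 315.7, 16.0]
tcp_rot: [-179.8, 0.0, 110.1]
ft_force: [-1.0, 0.4, -0.8]
finger_gap: 51.2
```

```bash
python3 -c "
from look import *
look('side','side12',36,8,tgt=[475,317.2,12])
s=r.snapshot('side');print(r.sense()['tool_pos'])
"
```

```text
[[ 4.740e+02  3.163e+02  1.740e+01 -1.799e+02  0.000e+00  1.101e+02
   5.140e+01  3.000e-01  1.000e-01  5.000e-01]
 [ 4.756e+02  3.174e+02  1.960e+01  1.799e+02 -0.000e+00  1.101e+02
   5.090e+01 -5.000e-01  2.000e-01  3.000e-01]]
t 9.58 shift m [0.0002 0.0001 0.0067] rv [ 0.0021 -0.0003 -0.0018]
crop origin 259 277
[475.65920734 317.52919066  19.67510951]
```

View pics/side12.png

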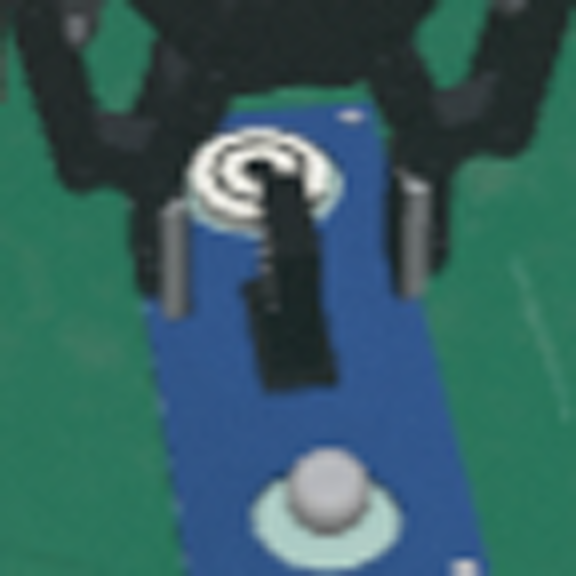

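jog_arm:
  targets:
    - [0,0,0.004,0,0,0,0.4]
    - [0,0,0.007,0,0,0,0.4]
    - [0,0,0.0075,0,0,0,0.5]
    - [0,0,0.0075,0,0,0,0.6]
    - [0,0,0.0075,0,0,0,0.68]
  newtons: 40

```text
time: 10.05
tool_pos: [474.4, 317.0, 10.6]
tcp_rot: [-180.0, 0.0, 110.1]
ft_force: [0.1, 0.7, -0.3]
finger_gap: 27.8
```

jog_arm:
  targets:
    - [0,0,0,0,0,0,0.75]
    - [0,0,0,0,0,0,0.8]
    - [0,0,0,0,0,0,0.84]
    - [0,0,0,0,0,0,0.88]
    - [0,0,0,0,0,0,0.92]

```text
time: 10.47
tool_pos: [474.8, 317.2, 10.9]
tcp_rot: [180.0, -0.0, 110.1]
ft_force: [0.5, 0.1, 0.7]
finger_gap: 11.5
```

jog_arm:
  targets:
    - [0,0,0,0,0,0,1]
    - [0,0,0,0,0,0,1]
    - [0,0,0,0,0,0,1]
    - [0,0,0,0,0,0,1]
  newtons: 80

```text
time: 10.8
tool_pos: [474.8, 317.2, 11.0]
tcp_rot: [180.0, -0.0, 110.1]
ft_force: [1.1, 1.0, 3.2]
finger_gap: 10.9
```

```bash
python3 -c "
from look import *
look('side','side13',36,8,tgt=[475,317.2,12])
"
```

```text
[[ 4.749e+02  3.172e+02  1.100e+01  1.800e+02 -0.000e+00  1.101e+02
   1.130e+01  3.000e-01  4.000e-01  2.600e+00]
 [ 4.748e+02  3.172e+02  1.100e+01  1.800e+02 -0.000e+00  1.101e+02
   1.090e+01  2.100e+00  7.000e-01  3.900e+00]]
t 11.0 shift m [-0.0001  0.0001 -0.001 ] rv [ 0.0006 -0.0001 -0.0016]
crop origin 259 280
```

View pics/side13.png

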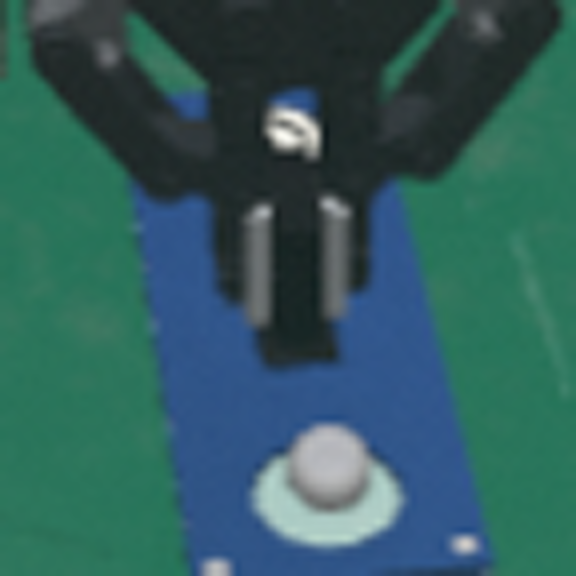

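jog_arm:
  targets:
    - [0,0,-0.001,0,0,0,1]
    - [0,0,-0.003,0,0,0,1]
    - [0,0,-0.006,0,0,0,1]
    - [0,0,-0.01,0,0,0,1]
    - [0,0,-0.015,0,0,0,1]

```text
time: 11.42
tool_pos: [474.0, 316.7, 25.4]
tcp_rot: [-179.9, 0.0, 110.1]
ft_force: [0.3, -0.8, -2.8]
finger_gap: 10.9
```

jog_arm:
  targets:
    - [0,0,-0.006,0,0,0,1]
    - [0,0,-0.012,0,0,0,1]
    - [0,0,-0.017,0,0,0,1]
    - [0,0,-0.021,0,0,0,1]
    - [0,0,-0.023,0,0,0,1]

```text
time: 11.83
tool_pos: [475.1, 317.3, 49.8]
tcp_rot: [179.9, -0.0, 110.1]
ft_force: [0.7, -0.5, -3.1]
finger_gap: 11.0
```

```bash
python3 -c "
from look import *
look('side','side14',50,6,tgt=[475,317.2,12])
"
```

```text
[[ 475.1  317.4   49.9  179.9   -0.   110.1   11.6    1.2    0.8   -2.4]
 [ 474.4  317.    48.5 -180.     0.   110.1   11.1    0.5    0.    -3.7]]
t 12.03 shift m [-0.0001  0.0002  0.0372] rv [-0.0002  0.     -0.0015]
crop origin 245 252
```

View pics/side14.png

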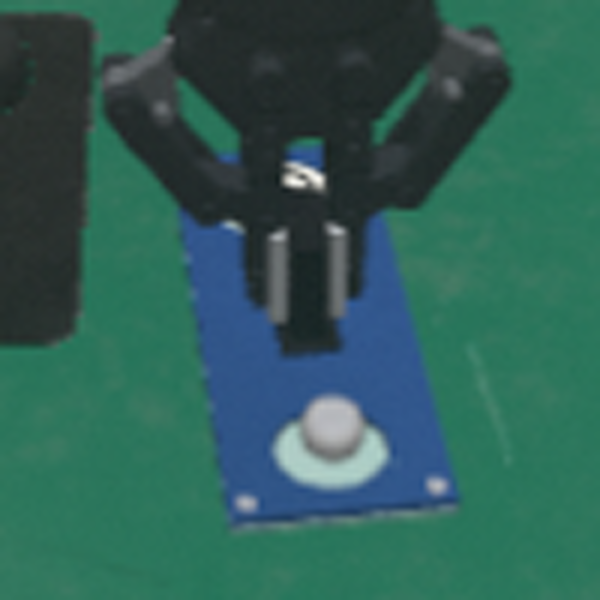

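jog_arm:
  targets:
    - [0,0,-0.002,0,0,0,1]
    - [0,0,-0.005,0,0,0,1]
    - [0,0,-0.01,0,0,0,1]
    - [0,0,-0.017,0,0,0,1]
    - [0,0,-0.025,0,0,0,1]

```text
time: 12.45
tool_pos: [474.4, 317.0, 74.2]
tcp_rot: [-180.0, 0.0, 110.1]
ft_force: [-0.1, 0.0, -3.5]
finger_gap: 10.9
```

jog_arm:
  targets:
    - [0,0,-0.009,0,0,0,1]
    - [0,0,-0.018,0,0,0,1]
    - [0,0,-0.027,0,0,0,1]
    - [0,0,-0.036,0,0,0,1]
    - [0,0,-0.044,0,0,0,1]

```text
time: 12.87
tool_pos: [474.8, 317.2, 119.2]
tcp_rot: [179.9, -0.0, 110.1]
ft_force: [0.4, 0.6, -2.3]
finger_gap: 11.1
```

jog_arm:
  targets:
    - [0,0,-0.006,0,0,0,1]
    - [0,0,-0.011,0,0,0,1]
    - [0,0,-0.014,0,0,0,1]
    - [0,0,-0.015,0,0,0,1]
    - [0,0,-0.015,0,0,0,1]

```text
time: 13.28
tool_pos: [474.6, 317.1, 132.7]
tcp_rot: [180.0, 0.0, 110.1]
ft_force: [0.4, 0.1, -3.4]
finger_gap: 11.3
```

```bash
python3 -c "
from look import *
look('side','side15',50,6,tgt=[464.5,-301,131])
"
```

```text
[[ 4.744e+02  3.170e+02  1.324e+02 -1.800e+02  0.000e+00  1.101e+02
   1.110e+01 -0.000e+00 -2.000e-01 -2.900e+00]
 [ 4.742e+02  3.169e+02  1.321e+02 -1.799e+02  0.000e+00  1.101e+02
   1.090e+01  5.000e-01 -8.000e-01 -3.400e+00]]
t 13.48 shift m [-0.5769 -0.2216  0.0015] rv [-0.0011  0.0001 -0.0015]
crop origin 245 217
```

View pics/side15.png

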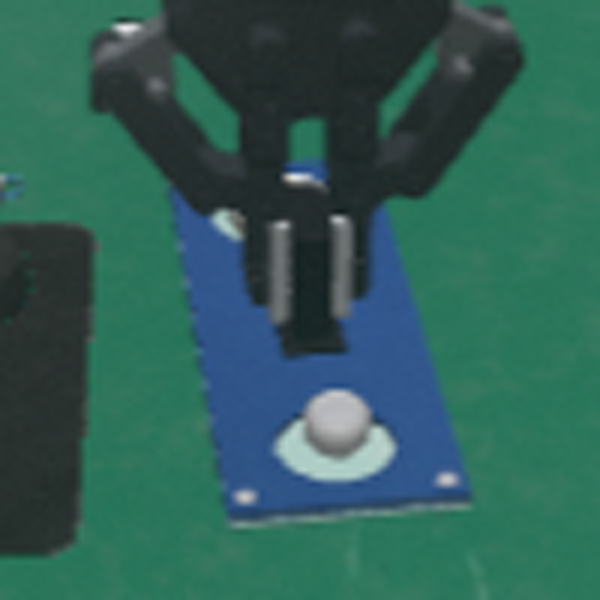

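jog_arm:
  targets:
    - [-0.001,-0.0004,0,0,0,0,1]
    - [-0.0028,-0.0011,0,0,0,0,1]
    - [-0.0056,-0.0021,0,0,0,0,1]
    - [-0.0093,-0.0036,0,0,0,0,1]
    - [-0.014,-0.0054,0,0,0,0,1]

```text
time: 13.9
tool_pos: [474.3, 301.7, 132.7]
tcp_rot: [-180.0, 0.0, 110.1]
ft_force: [-1.4, -0.2, -2.1]
finger_gap: 10.9
```

jog_arm:
  targets:
    - [-0.006,-0.0023,0,0,0,0,1]
    - [-0.013,-0.005,0,0,0,0,1]
    - [-0.021,-0.0081,0,0,0,0,1]
    - [-0.03,-0.0115,0,0,0,0,1]
    - [-0.04,-0.0153,0,0,0,0,1]

```text
time: 14.32
tool_pos: [473.7, 258.2, 132.7]
tcp_rot: [180.0, 0.0, 110.1]
ft_force: [0.1, 0.9, -2.7]
finger_gap: 11.3
```

jog_arm:
  targets:
    - [-0.011,-0.0042,0,0,0,0,1]
    - [-0.023,-0.0088,0,0,0,0,1]
    - [-0.036,-0.0138,0,0,0,0,1]
    - [-0.05,-0.0192,0,0,0,0,1]
    - [-0.064,-0.0246,0,0,0,0,1]

```text
time: 14.73
tool_pos: [472.5, 189.1, 132.7]
tcp_rot: [-180.0, 0.0, 110.1]
ft_force: [-0.2, -1.2, -3.3]
finger_gap: 10.9
```

jog_arm:
  targets:
    - [-0.014,-0.0054,0,0,0,0,1]
    - [-0.028,-0.0108,0,0,0,0,1]
    - [-0.042,-0.0161,0,0,0,0,1]
    - [-0.056,-0.0215,0,0,0,0,1]
    - [-0.07,-0.0269,0,0,0,0,1]

```text
time: 15.15
tool_pos: [471.2, 114.0, 132.8]
tcp_rot: [180.0, 0.0, 110.1]
ft_force: [0.2, 0.1, -3.0]
finger_gap: 11.2
```

jog_arm:
  targets:
    - [-0.014,-0.0054,0,0,0,0,1]
    - [-0.028,-0.0108,0,0,0,0,1]
    - [-0.042,-0.0161,0,0,0,0,1]
    - [-0.056,-0.0215,0,0,0,0,1]
    - [-0.07,-0.0269,0,0,0,0,1]

```text
time: 15.57
tool_pos: [469.9, 39.1, 132.8]
tcp_rot: [180.0, 0.0, 110.1]
ft_force: [0.8, -0.3, -4.0]
finger_gap: 10.9
```

```bash
python3 -c "
from h import *
s=r.snapshot('side');cv2.imwrite('pics/side16.png',s['pixels'][:,:,::-1])
to([464.5,-301,131],110.2);st=r.sense();print(st['tool_pos'],st['joint_pos'],st['finger_gap'])
"
```

```text
t 15.62 shift m [-0.3155 -0.1209  0.0024] rv [-0.0005  0.0018 -0.0025]
[469.88657672  36.85977146 132.74458286] [-1.66730819e+00 -8.81012697e+00  1.11896533e+02 -1.10307727e-01
  7.69032282e+01 -2.16965662e+01] 11.524838439245343
```

View pics/side16.png

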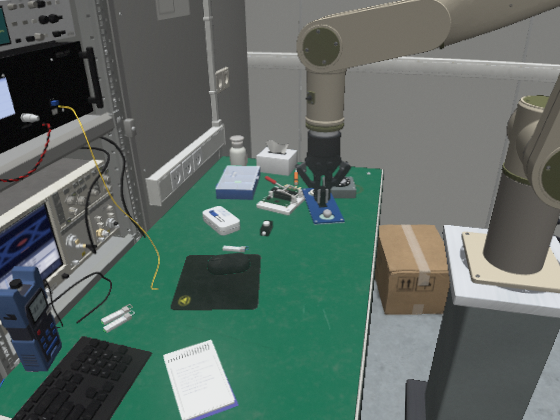

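jog_arm:
  targets:
    - [-0.001,-0.0004,0,0,0,0,1]
    - [-0.0028,-0.0011,0,0,0,0,1]
    - [-0.0056,-0.0021,0,0,0,0,1]
    - [-0.0093,-0.0036,0,0,0,0,1]
    - [-0.014,-0.0054,0,0,0,0,1]

```text
time: 16.03
tool_pos: [469.9, 25.9, 132.7]
tcp_rot: [-180.0, -0.0, 110.2]
ft_force: [-0.2, 0.1, -2.7]
finger_gap: 11.1
```

jog_arm:
  targets:
    - [-0.006,-0.0023,0,0,0,0,1]
    - [-0.013,-0.005,0,0,0,0,1]
    - [-0.021,-0.0081,0,0,0,0,1]
    - [-0.03,-0.0115,0,0,0,0,1]
    - [-0.04,-0.0153,0,0,0,0,1]

```text
time: 16.45
tool_pos: [469.3, -18.1, 132.7]
tcp_rot: [-180.0, 0.0, 110.1]
ft_force: [-0.5, -0.3, -1.9]
finger_gap: 11.0
```

jog_arm:
  targets:
    - [-0.011,-0.0042,0,0,0,0,1]
    - [-0.022,-0.0084,0,0,0,0,1]
    - [-0.033,-0.0126,0,0,0,0,1]
    - [-0.044,-0.0169,0,0,0,0,1]
    - [-0.055,-0.0211,0,0,0,0,1]

```text
time: 16.87
tool_pos: [468.4, -77.4, 132.7]
tcp_rot: [180.0, 0.0, 110.1]
ft_force: [0.0, 0.6, -2.9]
finger_gap: 11.2
```

jog_arm:
  targets:
    - [-0.011,-0.0042,0,0,0,0,1]
    - [-0.022,-0.0084,0,0,0,0,1]
    - [-0.033,-0.0126,0,0,0,0,1]
    - [-0.044,-0.0169,0,0,0,0,1]
    - [-0.055,-0.0211,0,0,0,0,1]

```text
time: 17.28
tool_pos: [467.5, -136.1, 132.7]
tcp_rot: [-180.0, -0.0, 110.1]
ft_force: [0.5, -0.0, -2.4]
finger_gap: 10.9
```

jog_arm:
  targets:
    - [-0.011,-0.0042,0,0,0,0,1]
    - [-0.022,-0.0084,0,0,0,0,1]
    - [-0.033,-0.0126,0,0,0,0,1]
    - [-0.044,-0.0169,0,0,0,0,1]
    - [-0.055,-0.0211,0,0,0,0,1]

```text
time: 17.7
tool_pos: [466.6, -195.0, 132.7]
tcp_rot: [-180.0, -0.0, 110.1]
ft_force: [-0.2, -0.3, -3.7]
finger_gap: 11.0
```

```bash
python3 -c "
from h import *
to([464.5,-301,131],110.2)
"
```

```text
t 17.7 shift m [-0.0988 -0.0384  0.0017] rv [-0.     -0.     -0.0016]
```

jog_arm:
  targets:
    - [-0.011,-0.0043,0,0,0,0,1]
    - [-0.022,-0.0085,0,0,0,0,1]
    - [-0.032,-0.0124,0,0,0,0,1]
    - [-0.042,-0.0163,0.0005,0,0,0,1]
    - [-0.051,-0.0198,0.001,0,0,0,1]

```text
time: 18.12
tool_pos: [465.6, -249.7, 131.7]
tcp_rot: [180.0, 0.0, 110.1]
ft_force: [-0.7, -0.4, -3.0]
finger_gap: 11.1
```

jog_arm:
  targets:
    - [-0.008,-0.0031,0,0,0,0,1]
    - [-0.015,-0.0058,0,0,0,0,1]
    - [-0.021,-0.0082,0,0,0,0,1]
    - [-0.026,-0.0101,0,0,0,0,1]
    - [-0.03,-0.0117,0.0005,0,0,0,1]

```text
time: 18.53
tool_pos: [465.0, -281.2, 131.3]
tcp_rot: [180.0, 0.0, 110.1]
ft_force: [-0.2, -0.1, -3.7]
finger_gap: 11.5
```

```bash
python3 -c "
from h import *
to([464.5,-301,131],110.2)
"
```

```text
t 18.53 shift m [-0.0184 -0.0073  0.0003] rv [ 0.0001  0.0001 -0.0015]
```

jog_arm:
  targets:
    - [-0.004,-0.0016,0,0,0,0,1]
    - [-0.008,-0.0031,0,0,0,0,1]
    - [-0.011,-0.0043,0,0,0,0,1]
    - [-0.014,-0.0055,0,0,0,0,1]
    - [-0.016,-0.0063,0,0,0,0,1]

```text
time: 18.95
tool_pos: [464.5, -298.2, 131.2]
tcp_rot: [180.0, 0.0, 110.1]
ft_force: [0.0, -0.4, -3.3]
finger_gap: 11.2
```

jog_arm:
  targets:
    - [-0.001,-0.0004,0,0,0,0,1]
    - [-0.0015,-0.0006,0,0,0,0,1]
    - [-0.0015,-0.0006,0,0,0,0,1]
    - [-0.0015,-0.0006,0,0,0,0,1]
    - [-0.0015,-0.0006,0,0,0,0,1]

```text
time: 19.37
tool_pos: [464.5, -299.4, 131.2]
tcp_rot: [180.0, -0.0, 110.1]
ft_force: [0.0, 0.0, -2.9]
finger_gap: 10.8
```

```bash
python3 -c "
from look import *
look('side','side17',35,9,tgt=[464.5,-301,131],n=5)
look('top','top17',50,7,n=1)
"
```

```text
[[ 4.645e+02 -2.994e+02  1.312e+02 -1.800e+02 -0.000e+00  1.101e+02
   1.110e+01  3.000e-01 -1.000e-01 -2.500e+00]
 [ 4.645e+02 -2.994e+02  1.312e+02  1.800e+02  0.000e+00  1.101e+02
   1.070e+01  8.000e-01  4.000e-01 -3.300e+00]]
t 19.62 shift m [-0.0015 -0.0005  0.0002] rv [ 0.      0.     -0.0015]
crop origin 305 118
[[ 4.645e+02 -2.994e+02  1.312e+02 -1.800e+02 -0.000e+00  1.101e+02
   1.110e+01 -1.000e-01 -3.000e-01 -2.500e+00]
 [ 4.645e+02 -2.994e+02  1.312e+02 -1.800e+02 -0.000e+00  1.101e+02
   1.110e+01 -1.000e-01 -3.000e-01 -2.500e+00]]
crop origin 341 209
```

View pics/side17.png

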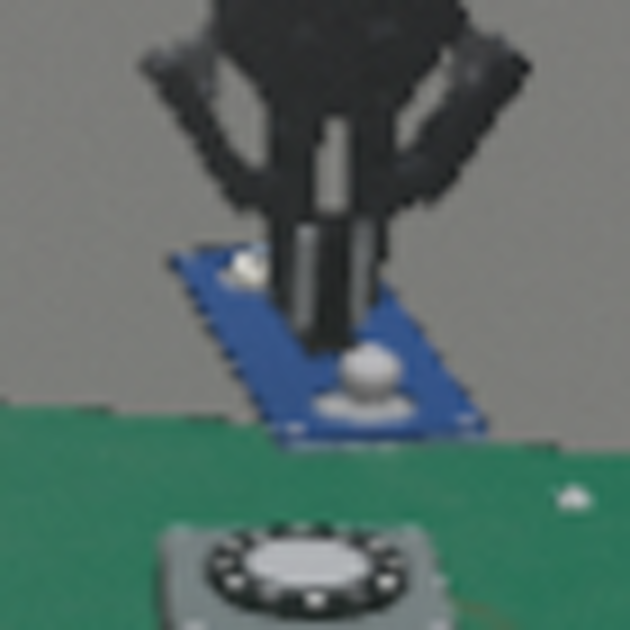

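View pics/top17.png

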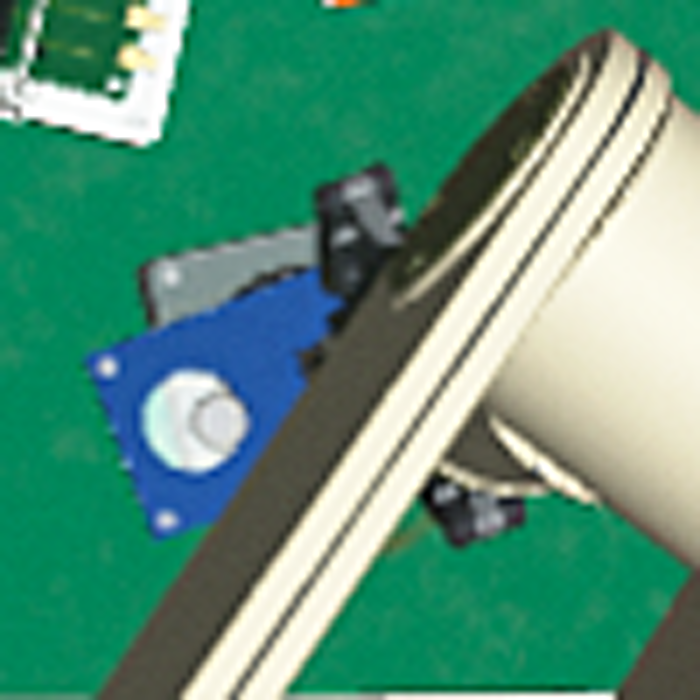

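```bash
python3 -c "
from look import *
f=lambda x,y,ox,oy,k:((x+.5)/k-.5+ox,(y+.5)/k-.5+oy)
s=r.snapshot('side');t=r.snapshot('top')
for q in((295,428),(467,418)): print('side',ray(s,f(*q,305,118,9),126.7).round(1))
for q in((107,366),(167,519)): print('top',ray(t,f(*q,341,209,7),126.7).round(1))
a=np.radians(20.2)
for q in((29,84.5),(-29,84.5)): print(464.5+q[0]*np.cos(a)-q[1]*np.sin(a),-299.4+q[0]*np.sin(a)+q[1]*np.cos(a))
st=r.sense();print(st['time'],st['tool_pos'],st['tcp_rot'])
"
```

```text
side [ 463.  -213.5  126.7]
side [ 409.4 -234.2  126.7]
top [ 461.6 -210.9  126.7]
top [ 407.5 -231.   126.7]
462.53859984465095 -210.08369180585998
408.1060045245967 -230.110987347775
19.7667 [ 464.44615087 -299.46881947  131.17942884] [-1.79998737e+02 -7.25438811e-04  1.10112739e+02]
```

```bash
python3 -c "
from bench import r
print(r.hand_in())"
```

```text
the job is handed in; nothing more can be done
None
```

I placed the disc in the empty tray pocket and let go of it. I then lifted the tray by its grip, carried it level above the fixture, and handed the job in at about 19.8 s, still holding the tray over the window.

**Last checks**
- **Position:** measured against the window in the same image, the tray centre is within about 0.5 mm in both cameras. Their absolute y positions differ from each other by about 3 mm.
- **Height:** the tool stands at z = 131.2 mm. Using the height at which I gripped the tray, that puts its underside about 80 mm above the window.
- **Level and still:** the measured tool tilt is about 0°, and the position readings were steady.
- **Grip:** the fingers are at about 11 mm, squeezing with 80 N.
- **Ball:** it is in its pocket, resting towards one side.
- **Disc:** it looked flat in its pocket after release. In the last side picture it is mostly hidden by the gripper, but the visible part is still in place.
- **Other objects:** the arm did not go near them, though I did not re-measure their positions at the end.

**One odd reading:** the fingers read 32.6 mm while holding the 36 mm disc. I put this down to soft pads, and the disc still sat flat and well centred in its pocket.

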